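# Snap the storage tub's lid shut round its rim

## Task

Press the lid of the round storage tub shut with your fingertips: begin with the snap bar next to the pull tab on its counter-clockwise side (seen from above) and go round the rim counter-clockwise, bar after bar, until all six are fully down and you are back at the tab. Make it one unbroken round that follows the rim: between the first bar and the last stay close above the rim, without cutting across the lid or drawing the hand away. Press gently, do not grip, lift, tip or shove the tub, and leave the things around it alone.

Things in the scene. Friction and masses are not known exactly. Their poses are not given: they have to be found in the camera images.
- tub: round plastic storage tub with a flat grey lid, loose, about 0.9 kg. Origin: centre of its underside; z up, x towards the pull tab. Body radius 79 to 82 mm, lid radius 87.5 mm, lid top 70 mm above the table. Round the lid's rim stand six snap bars, round-backed, 12 mm thick, on a circle of radius 77 mm about the tub's axis, 52 degrees from middle to middle, numbered counter-clockwise from the tab
- tab (a point): outer end of the lid's pull tab, a flat tongue 30 mm wide and 5 mm thick that sticks out 30 mm beyond the lid; point 118 mm from the tub's axis, top of the tongue, 69 mm above the table
- mark1 (a point): middle of snap bar 1, 77 mm from the tub's axis and 50 degrees counter-clockwise (from above) from the pull tab; fixed to the tub at 73 mm above the table, the height of the bar's top when fully pressed (79 mm when raised; it always stays 3 mm proud of the lid, which so does not hinder a finger). The bar spans 40 degrees
- bar1 (a joint): how far snap bar 1 is pressed: 0 raised, 0.006 m fully down on its stop. It moves straight down against about 3 N of friction and stays where it is left
- mark2 (a point): middle of snap bar 2, 77 mm from the tub's axis and 102 degrees counter-clockwise (from above) from the pull tab; fixed to the tub at 73 mm above the table, the height of the bar's top when fully pressed (79 mm when raised; it always stays 3 mm proud of the lid, which so does not hinder a finger). The bar spans 40 degrees
- bar2 (a joint): how far snap bar 2 is pressed: 0 raised, 0.006 m fully down on its stop. It moves straight down against about 3 N of friction and stays where it is left
- mark3 (a point): middle of snap bar 3, 77 mm from the tub's axis and 154 degrees counter-clockwise (from above) from the pull tab; fixed to the tub at 73 mm above the table, the height of the bar's top when fully pressed (79 mm when raised; it always stays 3 mm proud of the lid, which so does not hinder a finger). The bar spans 40 degrees
- bar3 (a joint): how far snap bar 3 is pressed: 0 raised, 0.006 m fully down on its stop. It moves straight down against about 3 N of friction and stays where it is left
- mark4 (a point): middle of snap bar 4, 77 mm from the tub's axis and 206 degrees counter-clockwise (from above) from the pull tab; fixed to the tub at 73 mm above the table, the height of the bar's top when fully pressed (79 mm when raised; it always stays 3 mm proud of the lid, which so does not hinder a finger). The bar spans 40 degrees
- bar4 (a joint): how far snap bar 4 is pressed: 0 raised, 0.006 m fully down on its stop. It moves straight down against about 3 N of friction and stays where it is left
- mark5 (a point): middle of snap bar 5, 77 mm from the tub's axis and 258 degrees counter-clockwise (from above) from the pull tab; fixed to the tub at 73 mm above the table, the height of the bar's top when fully pressed (79 mm when raised; it always stays 3 mm proud of the lid, which so does not hinder a finger). The bar spans 40 degrees
- bar5 (a joint): how far snap bar 5 is pressed: 0 raised, 0.006 m fully down on its stop. It moves straight down against about 3 N of friction and stays where it is left
- mark6 (a point): middle of snap bar 6, 77 mm from the tub's axis and 310 degrees counter-clockwise (from above) from the pull tab; fixed to the tub at 73 mm above the table, the height of the bar's top when fully pressed (79 mm when raised; it always stays 3 mm proud of the lid, which so does not hinder a finger). The bar spans 40 degrees
- bar6 (a joint): how far snap bar 6 is pressed: 0 raised, 0.006 m fully down on its stop. It moves straight down against about 3 N of friction and stays where it is left
- mushroom_1: bystander: brown mushroom, 37 mm wide, 33 mm tall, near the tub on its far side; origin at the centre of its underside
- ginger_1: bystander: piece of dried ginger, 21x48x14 mm, near the tub on its far side; origin at the centre of its underside
- ginger_2: bystander: piece of dried ginger, 19x42x14 mm, left of the tub; origin at the centre of its underside
- garlic_2: bystander: garlic bulb, 54 mm wide, 55 mm tall, right of the tub; origin at the centre of its underside
- onion_1: bystander: purple onion, 67 mm wide, 71 mm tall, to the left; origin at the centre of its underside
- spoon_1: bystander: spoon with a red handle, 190 mm long, 14 mm high, to the left; origin at the centre of its underside
- spice_jar_6: bystander: spice jar with a red cap, 45 mm across, 106 mm tall, to the left; origin at the centre of its underside

How it is judged:
By the outcome, as a careful person would: the job done as asked, in the order asked, and still so for the second after the job is handed in, with the robot touching nothing.
It also fails if it takes over 51 s, if anything falls off the work surface, if the arm or the gripper's body presses on something with over 40 N, if the wrist force passes 120 N, or if a joint passes its speed limit or range.

## Robot

A 6-joint arm with a two-finger parallel gripper is mounted at the origin on a cart in front of the work surface, level with it; the furniture and walls round the work are solid. World frame = base frame: x ahead of the robot, y to its left, z up, the work surface at z = 0. Lengths are in m, angles in rad, forces in N, time in s.
With the tool pointing down it reaches from about 0.275 to 0.725 m from the base axis. Payload 15.9 kg.
Tool frame: the origin (TCP) lies between the finger pads, 19 mm behind the fingertips; this is the grasp point; z points along the fingers, y is the line along which they close (so a half turn about z gives the same grasp; the last joint's range is limited). The gripper opens to 85 mm and grips with 20 to 120 N. Pads are 22 mm wide; open, the fingers measure 114 mm over their backs; the gripper's body (76 mm by 85 mm) begins 54 mm behind the grasp point. The pads swing forward as they close: fully open they stand 13 mm farther back than shut.
Start: joints at [-1.349, 0.213, -0.034, 1.323, 0, 1.571], TCP at [0.11, -0.488, 0.25] pointing down, gripper open.
Joint ranges: [-2.98, 2.98], [-0.74, 1.72], [-1.14, 1.35], [-2.1, 2.04], [-1.57, 1.44], [-3.14, 3.14]. Speed limits (rad/s): [1.89, 1.89, 2.39, 2.57, 3.14, 3.14].

## Interface

Orientations are given as [roll, pitch, yaw] about the fixed x, y, z axes, in that order (R = Rz(yaw) Ry(pitch) Rx(roll)).
In Python, from rig import ctrl, read_camera gives the robot as it stands. Calls block until the motion is done:
- ctrl.move_to(position, orientation): joint-space move of the TCP to a pose.
- ctrl.line_to(position, frame=None, velocity=0.15, stop_force=None): straight line of the TCP; frame=None keeps the orientation; velocity is the mean speed in m/s. With stop_force (N) it stops when the force on the tool has changed by that much, and returns True; else False.
- ctrl.move_joints(angles): joint-space move.
- ctrl.open_gripper() and ctrl.close(): open the fingers fully, or close them until they stop; the grip force is fixed at half the most.
- ctrl.hold(seconds).
- ctrl.inverse_kinematics(position, orientation): joint angles nearest the present ones, or None.
- ctrl.state(): the state.
- read_camera(name): name is "scene" or "side" or "wrist"; returns a dict with "img" (384x512x3 uint8, red, green, blue), "depth" (384x512 float32, m along the optical axis (not along the pixel's ray), 0 where there is no reading), "vertical_fov" (degrees; the focal length in pixels is half the picture's height over the tangent of half this angle, whatever the lens; pixels are square), "cx", "cy" (the principal point, pixels), "R" (3x3) and "t" (3): a world point X has camera coordinates R X + t. Camera axes: x right, y down, z forward; pixel columns grow to the right and rows downward; lengths in m; the calibration is good to about 2 mm. A picture is of the moment at which its call begins.
A pose or a line that the arm cannot do raises ctrl.PlanningError and nothing moves.
- ctrl.finish_job(): hands the job in; it is judged then, once.
The state is a dict: "time": time; "joints": joint angles; "dq": joint speeds; "joint_torque": joint torques, N m; "position": TCP position; "ee_rot": TCP orientation; "force": force on the tool from outside, world axes, zero at the start; "ft_torque": the same for the moment, N m; "finger_gap": opening from 0.0 (shut) to 1.0 (fully open); "gripper_force": force on a finger pad.
Only numpy, scipy, OpenCV 4.12 (cv2) and the standard library are available. Lean on these libraries where they do the work, as an engineer would, in place of code of your own. Each camera call takes 0.05 s, during which the arm holds its last target. There are 200 camera calls.

## Working session

There is one attempt and no reset: what is moved stays moved. The work goes in short steps, each a Python script; the robot and the scene stay as the last script left them, time stands still between calls to the robot, and variables do not carry over. Pictures are saved under pics/ and viewed, at most 10 in all, crops included, and the job is handed in when it is done.

```bash
ls; mkdir -p pics; python3 - <<'E'
from rig import ctrl, read_camera
import cv2,numpy as np
a=[]
for n in("scene","side"):
    c=read_camera(n); np.savez(n+".npz",**c); a.append(c["img"])
    print(n,c["vertical_fov"],c["R"].round(3).tolist(),c["t"])
cv2.imwrite("pics/a.png",cv2.cvtColor(a[0],cv2.COLOR_RGB2BGR))
cv2.imwrite("pics/b.png",cv2.cvtColor(a[1],cv2.COLOR_RGB2BGR))
s=ctrl.state();print(s["time"],s["position"],s["ee_rot"],s["force"])
E
```

```text
pics
scene 54.988630016465784 [[-0.558, -0.83, -0.002], [-0.566, 0.382, -0.73], [0.607, -0.406, -0.683]] [0.43084527 0.28991716 0.67872156]
side 49.68769824857791 [[0.98, -0.2, 0.004], [-0.131, -0.657, -0.742], [0.151, 0.727, -0.67]] [-0.49999755  0.2141739   0.89411111]
0.1 [ 0.10991965 -0.48747572  0.24956284] [-3.14055345e+00 -2.68355343e-07  2.21768200e-01] [-0.74138168  0.03047147 -0.3077005 ]
```

View pics/a.png

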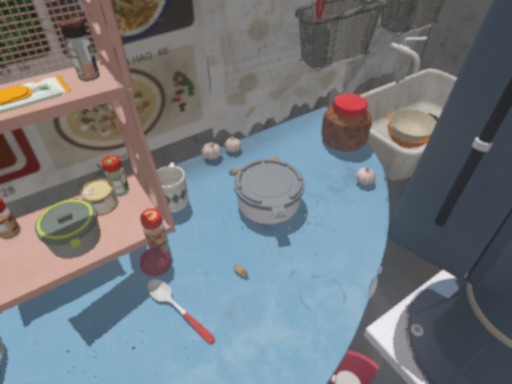

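View pics/b.png

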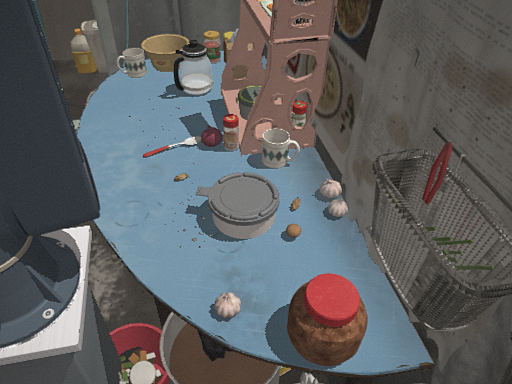

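The scene view shows the tub at about (268,188) with its tab at (282,212). In the side view the tub is at (245,198), with the tab at (203,190) pointing toward the robot. Next I measure both from depth.

```bash
cat > h.py <<'E'
import numpy as np, cv2
from scipy.optimize import least_squares
def cloud(c):
    h,w=c["depth"].shape; f=h/2/np.tan(np.radians(float(c["vertical_fov"]))/2)
    v,u=np.mgrid[:h,:w]; d=c["depth"]
    P=np.stack([(u-c["cx"])/f*d,(v-c["cy"])/f*d,d],-1)
    X=(P-c["t"])@c["R"]; X[d==0]=np.nan
    return X
def pix(c,X):
    h=c["depth"].shape[0]; f=h/2/np.tan(np.radians(float(c["vertical_fov"]))/2)
    p=np.asarray(X)@c["R"].T+c["t"]; return np.stack([f*p[...,0]/p[...,2]+c["cx"],f*p[...,1]/p[...,2]+c["cy"]],-1)
def tub(c,guess):
    X=cloud(c).reshape(-1,3); m=(X[:,2]>.055)&(X[:,2]<.09)&(np.hypot(*(X[:,:2]-guess).T)<.15); X=X[m]
    top=X[X[:,2]>.064]
    # rim points: farthest per angular bin, robustly fitted to R=87.5mm (tab bins are outliers)
    def rim(ctr):
        d=top[:,:2]-ctr; r=np.hypot(*d.T); a=np.degrees(np.arctan2(d[:,1],d[:,0]))//6
        return np.array([top[a==k][np.argmax(r[a==k]),:2] for k in np.unique(a)])
    ctr=top[:,:2].mean(0)
    for _ in range(4):
        q=rim(ctr); ctr=least_squares(lambda p:np.hypot(*(q-p).T)-.0865,ctr,loss="soft_l1",f_scale=.002).x
    d=X[:,:2]-ctr; r=np.hypot(*d.T); t=(r>.096)&(r<.125)
    td=d[t]; yaw=np.arctan2(*td.mean(0)[::-1])
    res=np.hypot(*(q-ctr).T)-.0865
    return ctr,yaw,dict(n=len(top),ntab=int(t.sum()),tabr=r[t].max() if t.any() else 0,z=np.percentile(top[:,2],[5,50,95]).round(4),res=(np.median(abs(res))*1e3).round(1))
E
python3 - <<'E'
from h import *
for n,p in(("scene",(268,178)),("side",(245,193))):
    c=dict(np.load(n+".npz")); X=cloud(c); g=X[p[1],p[0]]; print(n,g)
    ctr,yaw,i=tub(c,g[:2]); print(ctr,np.degrees(yaw),i)
E
```

```text
scene [0.54372407 0.10994014 0.06880368]
[0.52879365 0.11787482] 157.4031686647731 {'n': 2895, 'ntab': 88, 'tabr': np.float64(0.11440349341432472), 'z': array([0.0681, 0.0712, 0.0783]), 'res': np.float64(2.1)}
side [0.53680354 0.12159147 0.07086654]
[0.53104987 0.11178914] 156.99445191075557 {'n': 2989, 'ntab': 81, 'tabr': np.float64(0.11902683080476334), 'z': array([0.0674, 0.0708, 0.0781]), 'res': np.float64(1.2)}
```

```bash
python3 - <<'E'
from h import *
from rig import ctrl, read_camera
g=np.array([.53,.114])
ctrl.close()
best=None
for yaw in np.radians([0,-30,30,-60,60,90]):
    q=ctrl.inverse_kinematics([.50,.114,.30],[np.pi,0,yaw]); print(np.degrees(yaw),q)
ctrl.move_to([.46,.114,.30],[np.pi,0,0.22])
c=read_camera("wrist"); np.savez("w.npz",**c)
ctr,yaw,i=tub(c,g); print(ctr,np.degrees(yaw),i)
im=cv2.cvtColor(c["img"],cv2.COLOR_RGB2BGR)
a=yaw+np.radians([50+52*k for k in range(6)])
for p in pix(c,np.c_[ctr[0]+.077*np.cos(a),ctr[1]+.077*np.sin(a),np.full(6,.079)]): cv2.circle(im,tuple(int(v) for v in p),3,(0,0,255),-1)
p=pix(c,[ctr[0]+.118*np.cos(yaw),ctr[1]+.118*np.sin(yaw),.069]); cv2.circle(im,tuple(int(v) for v in p),3,(0,255,0),-1)
cv2.imwrite("pics/w.png",im)
s=ctrl.state();print(s["time"],s["position"],s["force"],s["finger_gap"])
E
```

```text
0.0 [ 0.22416804  0.23849478  0.12372197  1.45602352  0.         -2.91742461]
-29.999999999999996 [ 0.22416804  0.23849478  0.12372197  1.45602352  0.         -2.39382583]
29.999999999999996 [0.22416804 0.23849478 0.12372197 1.45602352 0.         2.84216192]
-59.99999999999999 [ 0.22416804  0.23849478  0.12372197  1.45602352  0.         -1.87022706]
59.99999999999999 [0.22416804 0.23849478 0.12372197 1.45602352 0.         2.31856315]
90.0 [0.22416804 0.23849478 0.12372197 1.45602352 0.         1.79496437]
[0.5298859  0.11269501] 157.44066517898065 {'n': 18376, 'ntab': 391, 'tabr': np.float64(0.11813298065642232), 'z': array([0.0692, 0.0713, 0.0785]), 'res': np.float64(0.4)}
4.8 [0.46003846 0.11382285 0.2999784 ] [-0.92210583  1.31795059 -0.08411578] 0.00041070927393187993
```

View pics/w.png

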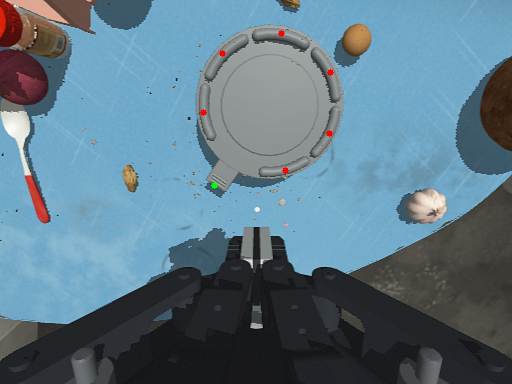

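The fitted marks fall on the bars: bar 1 at (285,170), bar 6 at (203,112), tab at (214,185). The fit residual is 0.4 mm. I press bar 1 first.

```bash
cat >> h.py <<'E'
from rig import ctrl, read_camera
C=np.array([.5299,.1127]); YAW=np.radians(157.4)
def at(deg,z,r=.077):
    a=YAW+np.radians(deg); return [C[0]+r*np.cos(a),C[1]+r*np.sin(a),z]
def press(deg,hover,low,f=8):
    hit=ctrl.line_to(at(deg,low),velocity=.015,stop_force=f)
    s=ctrl.state(); print(deg,hit,"z",s["position"].round(4) if hasattr(s["position"],"round") else s["position"],"F",np.round(s["force"],1),"t",round(s["time"],2))
    ctrl.line_to(at(deg,hover),velocity=.03)
E
python3 - <<'E'
from h import *
ctrl.move_to(at(50,.16),[np.pi,0,np.pi/2])
ctrl.line_to(at(50,.108),velocity=.08)
print(ctrl.state()["force"],ctrl.state()["time"])
press(50,.104,.086)
E
```

```text
[ 0.88921376 -0.45322901  0.00907454] 9.6167
50 True z [0.4616 0.0772 0.0908] F [-3.4 -0.5 12.9] t 10.68
```

Bar 1 stopped firmly at TCP z 0.091, where fully down would be about 0.092. I go on round the rim.

```bash
python3 - <<'E'
from h import *
for k in range(1,6):
    d0=50+52*(k-1)
    for d in (d0+17.3,d0+34.7,d0+52): ctrl.line_to(at(d,.104),velocity=.07)
    press(d0+52,.104,.086)
for d in (327,343,360): ctrl.line_to(at(d,.104),velocity=.07)
ctrl.line_to(at(360,.20),velocity=.15)
p=at(0,.30); ctrl.line_to([.46,.114,.30],velocity=.2)
c=read_camera("wrist"); ctr,yaw,i=tub(c,C); print(ctr,np.degrees(yaw),i)
X=cloud(c).reshape(-1,3); d=X[:,:2]-ctr; r=np.hypot(*d.T); a=np.degrees(np.arctan2(d[:,1],d[:,0])-yaw)%360
for k in range(6):
    m=(abs(r-.077)<.003)&(abs(a-50-52*k)<14); print(k+1,m.sum(),np.median(X[m,2]).round(4))
cv2.imwrite("pics/e.png",cv2.cvtColor(c["img"],cv2.COLOR_RGB2BGR)); print(ctrl.state()["time"])
E
```

```text
102 True z [0.5159 0.037  0.0908] F [-1.8 -1.1 12.5] t 13.59
154 True z [0.581  0.055  0.0908] F [-2.8  0.7 12.2] t 16.5
206 True z [0.607  0.1172 0.0909] F [-3.1 -1.  11.8] t 19.41
258 True z [0.5739 0.176  0.0909] F [-2.7 -1.4 10.7] t 22.32
310 True z [0.5071 0.1863 0.0908] F [-2.6 -1.4 11.9] t 25.23
[0.52997134 0.11326935] 157.31348698067708 {'n': 15897, 'ntab': 455, 'tabr': np.float64(0.11802376298733895), 'z': array([0.0692, 0.0712, 0.0732]), 'res': np.float64(0.3)}
1 133 0.0731
2 125 0.073
3 127 0.0732
4 147 0.0728
5 172 0.0729
6 178 0.073
28.7417
```

View pics/e.png

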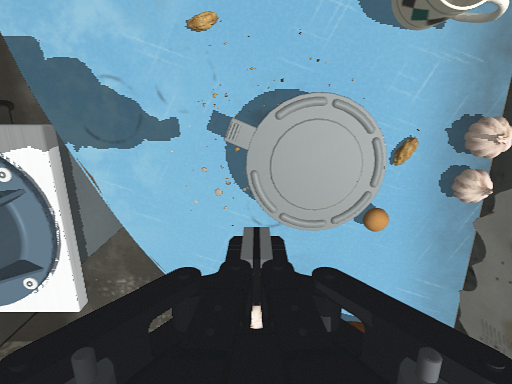

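All six bars now measure 73 mm, the fully pressed height. The tub at about (317,160) has stayed in place and the gripper is clear.

```bash
python3 -c "
from rig import ctrl
print(ctrl.finish_job())"
```

```text
the job is handed in; nothing more can be done
None
```

I pressed all six snap bars fully down in one counter-clockwise round from the tab and back to it; the tub didn't shift measurably, the gripper ended clear, and the job was handed in at about 29 s.

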